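# Cell in the test fixture, contact lever held level

## Task

Take the thickest of the three battery cells standing on the bench, lay it on its side in the test fixture's cradle with its raised terminal towards the fixed contact block, and let go of it without dropping it or knocking it over. Then bring the fixture's spring-return lever down until its arm is level, so that the sprung plunger presses the cell home against the fixed contact, and keep holding it there: finish with the lever held level, never forced well past it. Leave everything else on the bench where it is.

Things in the scene. Friction and masses are not known exactly. Their poses are not given: they have to be found in the camera images.
- cell_mid (a point): centre of the thick cell to be tested: bare steel cylinder 46 mm in diameter and 80 mm long over all, about 0.34 kg, standing upright on the bench at the start, one of three standing there. Its z axis runs along the cell from the flat base (40 mm below this point) to the raised terminal (40 mm above)
- cell_plus (a point): the raised terminal of that cell: a round boss 20 mm across and 3 mm high in the middle of the cell's top; this point is the middle of its face, on the cell's axis
- cradle (a point): middle of the fixture's cradle, on the axis line of a seated thick cell, 62 mm above the bench. z up; y level along the cradle from the fixed contact block to the plunger; x level across it. Two black V saddles at y = -28 and +28 mm, 12 mm wide along y, carry the cell; they are no wider than the cell and end 10 mm below its axis, so fingers can straddle the cell. Place and turn differ each time
- contact (a point): middle of the fixed contact's brass face, 40 mm to the -y side of the cradle's middle, at the same height and with its axes. It sits on a black block 40 mm wide (x), reaching 17 mm back from the face and 12 mm above this point
- plunger_tip (a point): tip of the sprung brass plunger that presses on the cell's base. With the lever up it waits 54 mm to the +y side of the cradle's middle, so an 80 mm cell has 14 mm of play lengthwise; the lever moves it and it pushes the cell home against the contact (cell's middle at the cradle's middle)
- fixture: the test fixture, fixed to the bench; origin on the bench below the cradle's middle, axes as the cradle's. Aluminium base plate 100 mm (x) by 215 mm (y = -62 to 152 mm), top 16 mm up. Behind the plunger stand a guide block (y = 80 to 102 mm, 80 mm high) and the lever's two cheeks (y = 102 to 148 mm, 112 mm high, 38 mm wide overall)
- lever_pivot (a point): pivot of the fixture's lever, on the fixture at y = +125 mm along the cradle and 40 mm above the cradle's axis; its axes are those of the cradle and the hinge lies along x. The lever's arm runs from here away from the cell, in the plane of y and z; at rest it is raised by 0.5 rad (29 degrees)
- lever_grip (a point): middle of the lever's black barrel grip, on its axis, 100 mm from the pivot. The grip is 25 mm thick and 62 mm long along the arm, with clear room all round it; it goes down in an arc about the pivot, from 48 mm above the pivot's height at rest to the pivot's height when level
- lever (a joint): angle of the lever in rad: 0 at rest (raised), 0.5 with the arm level, stop at 0.75. A spring returns it as soon as it is let go: about 3 N at the grip to start it, 8 to 9 N at level with a cell in the cradle
- plunger (a joint): how far the sprung contact plunger is pushed back into its holder, in m: 0 when it touches nothing, about 0.005 with the cell in place and the lever level
- slim_cell_mid (a point): centre of the slimmest cell (26 mm across, 65 mm tall, upright): leave it standing
- mid_cell_mid (a point): centre of the middling cell (32 mm across, 70 mm tall, upright): leave it standing
- tape_mid (a point): centre of a roll of amber tape lying flat, 72 mm across, 19 mm high: leave it
- driver_grip (a point): handle of a screwdriver, 160 mm long, lying on the bench: leave it
- mouse_mid (a point): centre of a computer mouse, 105 x 60 x 30 mm: leave it
Mind the look-alikes: they are no part of the job. What is shaped like the part that bears cell_mid but blue or red is not meant.

How it is judged:
On the way:
1. the thick cell lies let go in the cradle, its raised terminal towards the fixed contact block, the lever still up (x of cell_mid in the frame of cradle between -0.005 and 0.005 m and z of cell_mid in the frame of cradle between -0.005 and 0.005 m and angle between the z axis of cell_mid and the y axis of cradle, either way round below 0.12 rad and y of cell_plus in the frame of cradle below -0.02 m and contact force between the fingers and cell below 0.05 N and linear speed of cell below 0.03 m/s and value of joint lever below 0.12 rad), for 0.2 s.
At the end, for the whole second after the job is handed in: Thick cell free in the cradle (axis within 5 mm and 0.12 rad), raised terminal towards the fixed contact and home (middle within 2.5 mm of y = 0), plunger in by over 1.2 mm; robot off the cell, holding the lever still within 0.09 rad of level (x of cell_mid in the frame of cradle between -0.005 and 0.005 m and z of cell_mid in the frame of cradle between -0.005 and 0.005 m and angle between the z axis of cell_mid and the y axis of cradle, either way round below 0.12 rad and y of cell_plus in the frame of cradle below -0.02 m and value of joint lever between 0.41 and 0.59 rad and value of joint plunger above 0.0012 m and y of cell_mid in the frame of cradle below 0.0025 m and velocity of joint lever between -0.1 and 0.1 rad/s and linear speed of cell below 0.02 m/s and contact force between each of the arm, the fingers and cell below 0.05 N and contact force between any of the fingers, the arm and lever above 2 N); the arm keeps its last pose, push and grip.
It fails at once if the cell is dropped, knocked over or thrown: it moves faster than 0.7 m/s or turns faster than 9 rad/s out of the fingers (contact force between the fingers and cell below 0.05 N and (linear speed of cell above 0.7 m/s or angular speed of cell above 9 rad/s)).
It fails at once if the lever is forced more than 0.15 rad (9 degrees) past level (value of joint lever above 0.65 rad).
It fails at once if another thing on the bench is moved by more than 30 mm (distance of any of slim_cell_mid, mid_cell_mid, tape_mid, driver_grip, mouse_mid from where it was at the start of the episode above 0.03 m).
It also fails if it takes over 58 s, if anything falls off the work surface, if the arm or the gripper's body presses on something with over 40 N, if the wrist force passes 120 N, or if a joint passes its speed limit or range.

## Robot

A 6-joint arm with a two-finger parallel gripper is mounted at the origin on the work surface. World frame = base frame: x ahead of the robot, y to its left, z up, the work surface at z = 0. Lengths are in m, angles in rad, forces in N, time in s.
With the tool pointing down it reaches from about 0.375 to 0.975 m from the base axis. Payload 3.8 kg.
Tool frame: the origin (TCP) lies midway between the tips of the shut fingers; the grasp point (between the pads) lies 19 mm behind it; z points along the fingers, y is the line along which they close (so a half turn about z gives the same grasp; the last joint's range is limited). The gripper opens to 88 mm and grips with 3 to 60 N. Pads are 18 mm wide; open, the fingers measure 123 mm over their backs; the gripper's body (75 mm by 187 mm) begins 45 mm behind the grasp point.
Start: joints at [1.067, 0.264, 1.604, -0, 1.274, -0.037], TCP at [0.304, 0.603, 0.239] pointing down, gripper open.
Joint ranges: [-2.63, 2.63], [-0.94, 2.18], [0.31, 2.57], [-1.31, 4.45], [0, 2.66], [-2.55, 2.55]. Speed limits (rad/s): [2.57, 2.57, 3.14, 3.14, 3.14, 3.14].

## Interface

Orientations are given as a rotation vector (axis times angle).
In Python, from cell import manip, inverse_kinematics, cams, order gives the robot as it stands. Calls block until the motion is done:
- manip.move_pose(position, orientation): joint-space move of the TCP to a pose.
- manip.move_linear(position, rate=0.15, rot=None): straight line of the TCP; rot=None keeps the orientation; rate is the mean speed in m/s.
- manip.set_joints(angles): joint-space move.
- manip.set_gripper(opening, force=None): finger opening in m; force is the grip in N (None keeps the last); returns when the fingers have stopped.
- manip.dwell(seconds).
- inverse_kinematics(position, orientation): joint angles nearest the present ones, or None.
- manip.state(): the state.
- cams.capture(name): name is "scene" or "top" or "wrist"; returns a dict with "image" (480x640x3 uint8, blue, green, red), "z_map" (480x640 float32, m along the optical axis (not along the pixel's ray), 0 where there is no reading), "intrinsics" (3x3 intrinsics, pixels), "position" and "orientation" of the camera in the world; the wrist camera has in their place "T_tool_cam" (4x4, takes a point from camera to tool coordinates, whose origin is the TCP and whose axes are the flange's). Camera axes: x right, y down, z forward; pixel columns grow to the right and rows downward; lengths in m; the calibration is good to about 2 mm. A picture is of the moment at which its call begins: read the wrist's pose just before it.
A pose or a line that the arm cannot do raises manip.IKError and nothing moves.
- order.close_job(): hands the job in; it is judged then, once.
The state is a dict: "clock": time; "joint_pos": joint angles; "joint_velocities": joint speeds; "tau": joint torques, N m; "tool_pos": TCP position; "tcp_rot": TCP orientation; "contact_force": force on the tool from outside, world axes, zero at the start; "moment": the same for the moment, N m; "gripper_width": finger opening in m; "grasp_force": force on a finger pad.
Only numpy, scipy, OpenCV 4.12 (cv2) and the standard library are available. Lean on these libraries where they do the work, as an engineer would, in place of code of your own. Each camera call takes 0.05 s, during which the arm holds its last target. There are 200 camera calls.

## Working session

There is one attempt and no reset: what is moved stays moved. The work goes in short steps, each a Python script; the robot and the scene stay as the last script left them, time stands still between calls to the robot, and variables do not carry over. Pictures are saved under pics/ and viewed, at most 10 in all, crops included, and the job is handed in when it is done.

```bash
mkdir -p pics; ls; python3 - <<'E'
from cell import manip,cams
import cv2,numpy as np
for n in("scene","top"):
    c=cams.capture(n); cv2.imwrite(f"pics/{n}0.png",c["image"]); np.savez(f"{n}0.npz",**{k:v for k,v in c.items()})
    print(n,c["intrinsics"],c["position"],c["orientation"],(c["z_map"]>0).mean())
print(manip.state())
print(cams.capture("wrist")["T_tool_cam"])
E
```

```text
pics
scene [[445.88316384   0.         314.11589907]
 [  0.         445.88316384 244.14677658]
 [  0.           0.           1.        ]] [ 0.97354866 -0.46550091  0.60672269] [-2.02338157 -0.89648852  0.46233568] 0.9963118489583334
top [[447.7745463    0.         325.26854578]
 [  0.         447.7745463  244.73023573]
 [  0.           0.           1.        ]] [0.30937229 0.00757539 0.99868927] [-2.11412653  2.11843395 -0.21488114] 0.9960286458333333
{'clock': 0.1, 'joint_pos': array([ 1.06710226e+00,  2.64677680e-01,  1.60525494e+00,  1.40303836e-05,
        1.27371151e+00, -3.69052017e-02]), 'joint_velocities': array([-6.71499289e-04, -2.54113140e-03, -2.07717148e-03, -1.18271295e-04,
       -4.41923740e-04, -7.17192939e-05]), 'tau': array([-3.20510417e-04, -5.03621578e+01, -3.58072114e+01,  7.30933528e-02,
        2.34102557e-02, -3.12329848e-05]), 'tool_pos': array([0.30344781, 0.60221142, 0.23750315]), 'tcp_rot': array([-0.72646773, -3.05586595,  0.00309927]), 'contact_force': array([ 0.3567898 , -0.30438466,  1.21147216]), 'moment': array([-0.00361543,  0.02337191, -0.01204257]), 'grasp_force': 0.0, 'gripper_width': 0.0881003177095928}
[[-6.41348275e-04 -9.63911227e-01 -2.66223094e-01  6.78991678e-02]
 [ 9.99998911e-01 -9.71976083e-04  1.11016320e-03  5.51788531e-04]
 [-1.32886125e-03 -2.66222093e-01  9.63910801e-01 -1.46070094e-01]
 [ 0.00000000e+00  0.00000000e+00  0.00000000e+00  1.00000000e+00]]
```

View pics/top0.png

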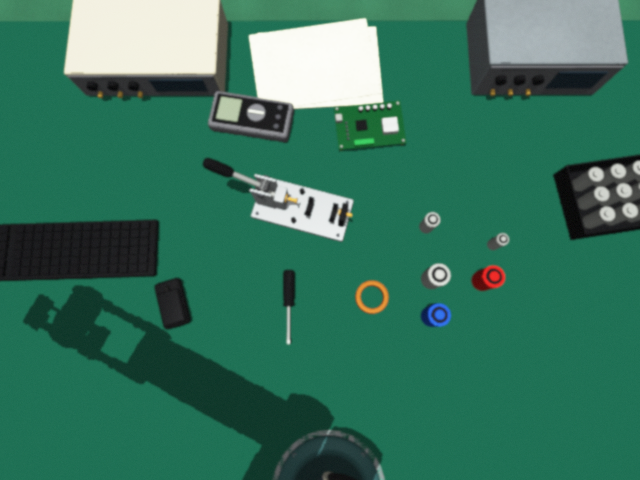

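View pics/scene0.png

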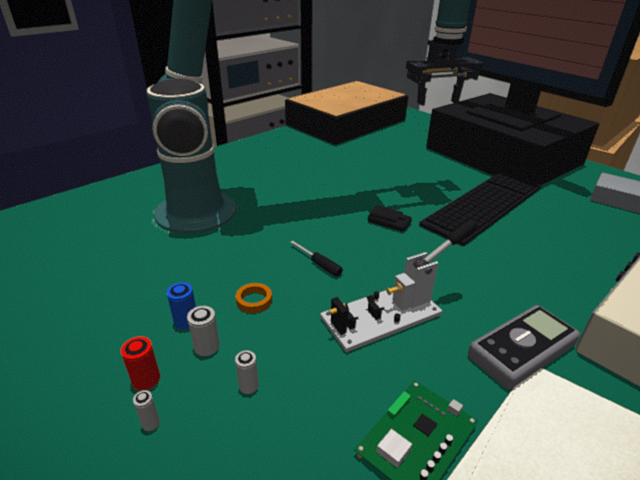

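The bare steel cells in the top view are thick at (439,274), middling at (432,220) and slim at (502,240). Blue (437,315) and red (492,277) are look-alikes. The bare cell at (439,274) has the largest diameter of the three. The fixture's contact end is at (343,213), and its lever grip is at (218,167). Next I measure these and make an enlarged crop to confirm.

```bash
cat > h.py <<'E'
import numpy as np,cv2
from scipy.spatial.transform import Rotation as R
def cloud(c,T=None):
    K=c["intrinsics"];z=c["z_map"];v,u=np.mgrid[:480,:640]
    P=np.stack([(u-K[0,2])/K[0,0]*z,(v-K[1,2])/K[1,1]*z,z],-1)
    if T is None: M=R.from_rotvec(c["orientation"]).as_matrix();t=c["position"]
    else: M=T[:3,:3];t=T[:3,3]
    W=P@M.T+t; W[z==0]=np.nan; return W
def ray(c,u,v,h,T=None):
    K=c["intrinsics"];d=np.array([(u-K[0,2])/K[0,0],(v-K[1,2])/K[1,1],1])
    if T is None: M=R.from_rotvec(c["orientation"]).as_matrix();t=np.array(c["position"])
    else: M=T[:3,:3];t=T[:3,3]
    d=M@d; return t+d*(h-t[2])/d[2]
E
python3 - <<'E'
from h import *
c=dict(np.load("top0.npz")); W=cloud(c); im=c["image"]
print("bench z",np.nanmedian(W[330:400,380:600,2]))
for n,(u,v) in dict(thick=(439,274),mid=(432,220),slim=(502,240),red=(492,277),blue=(437,315)).items():
    s=W[v-22:v+22,u-22:u+22].reshape(-1,3); zt=np.nanpercentile(s[:,2],98); t=s[s[:,2]>zt-.012]
    (cx,cy),r=cv2.minEnclosingCircle(t[:,:2].astype(np.float32)); print(n,"top",zt.round(4),"n",len(t),np.round([cx,cy],4),"centroid",np.nanmean(t,0)[:2].round(4),"d",round(2*r,4))
hsv=cv2.cvtColor(im,cv2.COLOR_BGR2HSV)
m=((hsv[...,1]<60)&(hsv[...,2]>110)&(W[...,2]>.008)&(W[...,2]<.024)).astype(np.uint8)
m[:170]=0;m[245:]=0;m[:,:245]=0;m[:,360:]=0
k,l,st,ce=cv2.connectedComponentsWithStats(m)
ys,xs=np.nonzero(m); pts=np.array([ray(c,x,y,.016)[:2] for x,y in zip(xs,ys)],np.float32)
print("plate",len(pts),cv2.minAreaRect(pts))
print("plate box",cv2.boxPoints(cv2.minAreaRect(pts)))
for (u,v) in [(218,166),(310,208),(335,213),(345,214),(290,199),(268,188)]:
    s=W[v-4:v+5,u-4:u+5].reshape(-1,3);i=np.nanargmax(s[:,2]);print((u,v),s[i].round(3),np.nanmedian(s,0).round(3))
a=cv2.resize(im[195:335,400:530],None,fx=4,fy=4,interpolation=cv2.INTER_CUBIC);cv2.imwrite("pics/crop1.png",a)
# height relief
for u,v in [(372,297),(172,303),(289,285)]: print(ray(c,u,v,.01).round(3))
E
python3 - <<'E'
from cell import manip,inverse_kinematics as ik
import numpy as np
from scipy.spatial.transform import Rotation as R
def rot(zv,yv): 
    return R.from_matrix(np.stack([np.cross(yv,zv),yv,zv],1)).as_rotvec()
up=np.array([0,0,1.])
for a in (0,15,25,35,45,55):
  row=[]
  for az in range(0,360,15):
    t=np.radians(a);f=np.radians(az);u=np.array([np.cos(f),np.sin(f),0])
    z=np.cos(t)*u-np.sin(t)*up; y=np.cross(up,u)
    for s in(1,-1):
      ok=[]
      for back in (0,.12):
        p=np.array([.25,-.23,.045])+z*(.019-back)
        q=ik(p,rot(z,s*y)); ok.append(q is not None)
      if all(ok): row.append((az,s))
  print(a,row)
E
```

```text
bench z 0.0008222745976497192
thick top 0.0813 n 394 [ 0.4345 -0.2302] centroid [ 0.4343 -0.229 ] d 0.0472
mid top 0.0699 n 184 [ 0.5556 -0.2242] centroid [ 0.5546 -0.2231] d 0.0324
slim top 0.0644 n 129 [ 0.5131 -0.373 ] centroid [ 0.5122 -0.372 ] d 0.0267
red top 0.0812 n 406 [ 0.4308 -0.3426] centroid [ 0.4302 -0.3409] d 0.0468
blue top 0.0813 n 413 [ 0.3524 -0.2255] centroid [ 0.3523 -0.2246] d 0.0459
plate 2748 ((0.5953733921051025, 0.05867299437522888), (0.2148258537054062, 0.10152363777160645), 74.47325134277344)
plate box [[ 0.5177109  -0.03123162]
 [ 0.61552954 -0.0584083 ]
 [ 0.67303586  0.1485776 ]
 [ 0.57521725  0.17575428]]
(218, 166) [0.641 0.225 0.168] [0.639 0.218 0.162]
(310, 208) [0.576 0.042 0.049] [0.591 0.04  0.037]
(335, 213) [ 0.557 -0.023  0.077] [ 0.578 -0.016  0.037]
(345, 214) [ 0.557 -0.034  0.08 ] [ 0.569 -0.036  0.073]
(290, 199) [0.605 0.09  0.074] [0.606 0.084 0.059]
(268, 188) [0.613 0.132 0.117] [0.617 0.128 0.102]
[ 0.393 -0.097  0.01 ]
[0.381 0.343 0.01 ]
[0.42  0.086 0.01 ]
0 [(0, 1), (0, -1), (15, 1), (15, -1), (30, 1), (30, -1), (45, 1), (45, -1
[... 1257 characters left out ...]
225, 1), (225, -1), (240, 1), (240, -1), (255, 1), (255, -1)]
45 [(30, 1), (30, -1), (45, 1), (45, -1), (60, 1), (60, -1), (75, 1), (75, -1), (90, 1), (90, -1), (105, 1), (105, -1), (120, 1), (120, -1), (135, 1), (135, -1), (150, 1), (150, -1), (165, 1), (165, -1), (180, 1), (180, -1), (195, 1), (195, -1), (210, 1), (210, -1), (225, 1), (225, -1), (240, 1), (240, -1), (255, 1), (255, -1)]
55 [(30, 1), (30, -1), (45, 1), (45, -1), (60, 1), (60, -1), (75, 1), (75, -1), (90, 1), (90, -1), (105, 1), (105, -1), (120, 1), (120, -1), (135, 1), (135, -1), (150, 1), (150, -1), (165, 1), (165, -1), (180, 1), (180, -1), (195, 1), (195, -1), (210, 1), (210, -1), (225, 1), (225, -1), (240, 1), (240, -1)]
```

View pics/crop1.png

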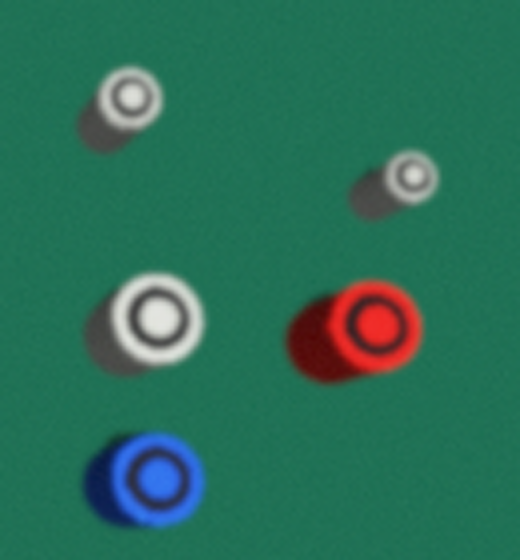

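The crop shows the bare cell at crop (157,318), which is top-image (439,274). It is clearly wider than the other two bare cells, at crop (130,97) and (412,177), and the two others of its size are red and blue. It measures 47 mm across and 81 mm high at world (0.434, -0.230), so this is the cell meant.

I'll grip it with the tool tilted, coming from the +y side, then pitch the tool 90° to lay the cell down. First I check reach.

```bash
cat >> h.py <<'E'
up=np.array([0,0,1.])
C=np.array([.4344,-.2298,0]); F=np.array([.5833,.0153,0]); fy=np.array([.268,.9635,0]); fy/=np.linalg.norm(fy); fx=np.cross(fy,up)
def rotm(u,axis,a,s):
    "tool pointing along u (perp. to cell axis), tilted by a so that it leans to the +axis end"
    z=np.cos(a)*u-np.sin(a)*axis; y=s*np.cross(axis,u); return np.stack([np.cross(y,z),y,z],1)
def pick(az,a,s):
    f=np.radians(az); return rotm(np.array([np.cos(f),np.sin(f),0]),up,a,s)
def place(a,s): return rotm(-up,-fy,a,s)
def rv(M): return R.from_matrix(M).as_rotvec()
E
python3 - <<'E'
from h import *
from cell import inverse_kinematics as ik
for a in (20,25,30):
 t=np.radians(a)
 for s in(1,-1):
  M=place(t,s); Fc=F+up*.062+fy*.006-fy*.008
  print("place",a,s,[None if (q:=ik(Fc+up*h+M[:,2]*.019,rv(M))) is None else q.round(2).tolist() for h in(0,.15)])
  for az in (240,250,255,260,265,270,280):
   M=pick(az,t,s); G=C+up*.048
   print(a,s,az,[None if (q:=ik(G+up*h+M[:,2]*.019,rv(M))) is None else q.round(2).tolist() for h in(0,.2)])
# lever press pose
L=F+fy*.225
for ang in range(0,180,30):
  f=np.radians(ang);y=np.array([np.cos(f),np.sin(f),0]);M=np.stack([np.cross(y,-up),y,-up],1)
  print(ang,[None if (q:=ik(L+up*h,rv(M))) is None else q.round(2).tolist() for h in(.115,.25)])
E
```

```text
place 20 1 [[-0.21, 0.28, 2.03, 0.46, 0.87, -0.25], [-0.21, 0.1, 1.92, 0.39, 1.13, -0.11]]
20 1 240 [[0.01, 0.66, 1.98, -0.94, 1.5, 1.14], [0.01, 0.33, 1.97, -0.95, 1.7, 0.87]]
20 1 250 [[0.05, 0.62, 2.08, -1.06, 1.42, 1.16], [0.05, 0.25, 2.07, -1.05, 1.6, 0.84]]
20 1 255 [[0.07, 0.59, 2.13, -1.13, 1.38, 1.17], [0.07, 0.21, 2.12, -1.09, 1.55, 0.82]]
20 1 260 [[0.09, 0.57, 2.18, -1.2, 1.34, 1.19], [0.09, 0.17, 2.17, -1.14, 1.5, 0.81]]
20 1 265 [[0.1, 0.55, 2.23, -1.27, 1.31, 1.2], [0.1, 0.13, 2.23, -1.19, 1.45, 0.8]]
20 1 270 [None, [0.11, 0.08, 2.28, -1.25, 1.4, 0.78]]
20 1 280 [None, None]
place 20 -1 [None, None]
20 -1 240 [[0.01, 0.66, 1.98, -0.94, 1.5, -2.0], [0.01, 0.33, 1.97, -0.95, 1.7, -2.27]]
20 -1 250 [[0.05, 0.62, 2.08, -1.06, 1.42, -1.98], [0.05, 0.25, 2.07, -1.05, 1.6, -2.3]]
20 -1 255 [[0.07, 0.59, 2.13, -1.13, 1.38, -1.97], [0.07, 0.21, 2.12, -1.09, 1.55, -2.32]]
20 -1 260 [[0.09, 0.57, 2.18, -1.2, 1.34, -1.96], [0.09, 0.17, 2.17, -1.14, 1.5, -2.33]]
20 -1 265 [[0.1, 0.55, 2.23, -1.27, 1.31, -1.94], [0.1, 0.13, 2.23, -1.19, 1.45, -2.35]]
20 -1 270 [None, [0.11, 0.08, 2
[... 2306 characters left out ...]
, -1.03, 1.4, -2.46]]
30 -1 265 [[0.05, 0.43, 2.26, -1.21, 1.16, -2.07], [0.05, 0.04, 2.21, -1.08, 1.35, -2.49]]
30 -1 270 [[0.05, 0.4, 2.31, -1.29, 1.12, -2.05], [0.05, -0.01, 2.26, -1.12, 1.29, -2.52]]
30 -1 280 [None, None]
0 [[0.31, 0.38, 1.7, -0.0, 1.07, 0.31], [0.31, 0.27, 1.57, -0.0, 1.3, 0.31]]
30 [[0.31, 0.38, 1.7, 0.0, 1.07, -0.21], [0.31, 0.27, 1.57, 0.0, 1.3, -0.21]]
60 [[0.31, 0.38, 1.7, -0.0, 1.07, -0.74], [0.31, 0.27, 1.57, -0.0, 1.3, -0.74]]
90 [[0.31, 0.38, 1.7, -0.0, 1.07, -1.26], [0.31, 0.27, 1.57, -0.0, 1.3, -1.26]]
120 [[0.31, 0.38, 1.7, -0.0, 1.07, -1.78], [0.31, 0.27, 1.57, 0.0, 1.3, -1.78]]
150 [[0.31, 0.38, 1.7, 0.0, 1.07, -2.31], [0.31, 0.27, 1.57, 0.0, 1.3, -2.31]]
```

```bash
cat >> h.py <<'E'
def wcap(manip,cams):
    s=manip.state(); c=cams.capture("wrist"); T=np.eye(4); T[:3,:3]=R.from_rotvec(s["tcp_rot"]).as_matrix();T[:3,3]=s["tool_pos"]
    return c,T@c["T_tool_cam"]
E
python3 - <<'E'
from h import *
from cell import manip,cams
y=fx; M=np.stack([np.cross(y,-up),y,-up],1)
manip.move_pose(F+fy*.02+up*.28,rv(M)); manip.dwell(.3)
c,T=wcap(manip,cams); np.savez("w1.npz",T=T,**c); cv2.imwrite("pics/w1.png",c["image"]); print(T.round(3))
manip.set_gripper(.062,30)
M=pick(260,np.radians(25),1); manip.move_pose(C+up*.248+M[:,2]*.019,rv(M)); manip.dwell(.3)
c,T=wcap(manip,cams); np.savez("w2.npz",T=T,**c); cv2.imwrite("pics/w2.png",c["image"]); 
s=manip.state(); print(s["clock"],s["gripper_width"],s["tool_pos"]-(C+up*.248+M[:,2]*.019),s["contact_force"])
cv2.imwrite("pics/w12.png",cv2.resize(np.hstack([cv2.imread("pics/w1.png"),c["image"]]),(800,300)))
W=cloud(c,T); print("bench",np.nanmedian(W[W[...,2]<.01][:,2]))
m=(W[...,2]>.072)&(W[...,2]<.088)&(np.hypot(W[...,0]-C[0],W[...,1]-C[1])<.04)
p=W[m]; print("cell top",len(p),cv2.minEnclosingCircle(p[:,:2].astype(np.float32)),np.median(p[:,2]))
E
```

```text
[[ 0.963 -0.259 -0.07   0.607]
 [-0.268 -0.929 -0.255  0.101]
 [ 0.001  0.264 -0.964  0.426]
 [ 0.     0.     0.     1.   ]]
4.8667 0.062453815658268956 [3.21858411e-04 4.11526049e-05 2.74293619e-04] [-0.18942918  0.50009672  0.05993643]
bench -0.0006412803181996135
cell top 152 ((0.4313895106315613, -0.24931977689266205), 0.011162631213665009) 0.07683647074882863
```

View pics/w12.png

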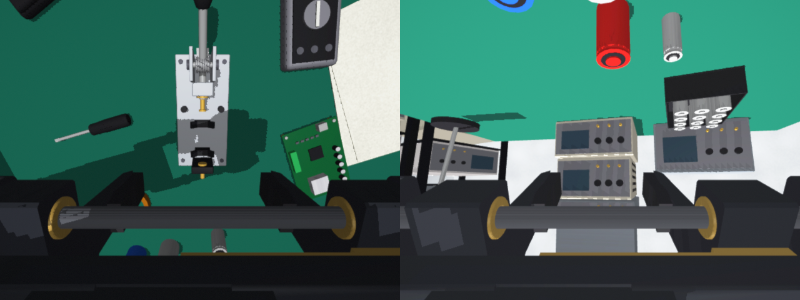

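The left half (w1) shows the fixture complete: plate from about (178,53) to (228,168) in the half-scale picture, lever up. In the right half (w2) the wrist camera hangs under the tilted tool and looks past the cell, so I'll tilt a bit more (30°) for clearance. I refine the fixture from w1 and cross-check the cell from the scene camera.

```bash
python3 - <<'E'
from h import *
from cell import manip,cams
d=dict(np.load("w1.npz"));T=d.pop("T");W=cloud(d,T);hsv=cv2.cvtColor(d["image"],cv2.COLOR_BGR2HSV)
l=(W-F)@fy; x=(W-F)@fx; z=W[...,2]
print("bench",np.nanmedian(z[(np.abs(z)<.008)]), "plate z",np.nanmedian(z[(z>.01)&(z<.022)]))
m=(z>.009)&(z<.023)&(l>-.09)&(l<.18)&(np.abs(x)<.08)&(hsv[...,2]>100)&(hsv[...,1]<60)
ys,xs=np.nonzero(m);p=np.array([ray(d,a,b,.016,T)[:2] for a,b in zip(xs,ys)],np.float32)
r=cv2.minAreaRect(p);b=cv2.boxPoints(r);print(len(p),r)
e=[b[i]-b[i-1] for i in range(4)];e=max(e,key=np.linalg.norm);e=e/np.linalg.norm(e);e=e*np.sign(e[1]);print("fy",e,"F",np.array(r[0])-.045*e)
# symmetric tall parts: guide block & cheeks, lever
for n,lo,hi,za,zb in(("cheeks",.104,.146,.1,.118),("guide",.082,.100,.07,.085),("block",-.056,-.041,.065,.08),("grip",.15,.28,.1,.2)):
    k=(z>za)&(z<zb)&(l>lo)&(l<hi)&(np.abs(x)<.06); print(n,k.sum(),"x",np.nanpercentile(x[k],[2,50,98]).round(4),"l",np.nanpercentile(l[k],[2,98]).round(4),"z",np.nanpercentile(z[k],[50,98]).round(4))
c=dict(np.load("scene0.npz"));W=cloud(c);m=(W[...,2]>.073)&(W[...,2]<.088)&(np.hypot(W[...,0]-C[0],W[...,1]-C[1])<.04)
q=W[m];print("cell scene",len(q),cv2.minEnclosingCircle(q[:,:2].astype(np.float32)))
M=pick(260,np.radians(30),1); manip.move_pose(C+up*.15+M[:,2]*.019,rv(M)); manip.dwell(.2)
c=cams.capture("scene");cv2.imwrite("pics/s3.png",cv2.resize(c["image"][0:420,60:620],None,fx=1.4,fy=1.4)); print(manip.state()["clock"],manip.state()["joint_pos"].round(2))
E
```

```text
bench 8.171199395645701e-05 plate z 0.01636117075621507
9980 ((0.5971670150756836, 0.05931759625673294), (0.21272018551826477, 0.09934632480144501), 74.40709686279297)
fy [0.26880068 0.96319586] F [0.58507098 0.01597378]
cheeks 1597 x [-0.0198  0.0016  0.0229] l [0.1063 0.1447] z [0.1116 0.1167]
guide 642 x [-0.0151  0.0018  0.0178] l [0.0823 0.0996] z [0.0799 0.0816]
block 483 x [-0.0182  0.0009  0.0202] l [-0.055  -0.0418] z [0.0735 0.075 ]
grip 1108 x [-0.0067  0.0015  0.0096] l [0.1511 0.1901] z [0.1346 0.1496]
cell scene 406 ((0.4375072121620178, -0.22995668649673462), 0.023940864950418472)
5.5917 [ 0.04  0.24  2.2  -1.07  1.3   0.87]
```

View pics/s3.png

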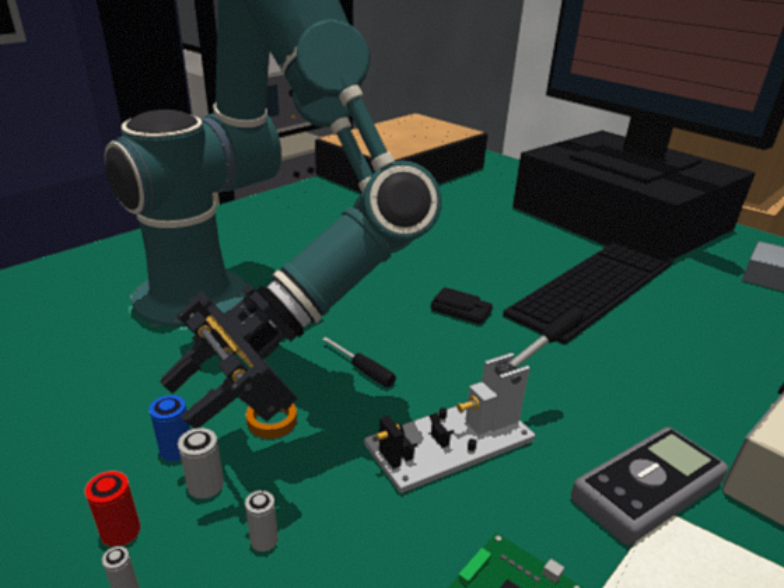

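The scene view shows the open fingers above and just short of the thick cell (crop (200,460)), clear of blue (168,425). I check the finger and cell alignment numerically, then descend.

```bash
sed -i 's/^C=np.array(\[.4344/C=np.array([.4358/; s/F=np.array(\[.5833,.0153,0\])/F=np.array([.5844,.0157,0])/' h.py; python3 - <<'E'
from h import *
from cell import manip,cams
M=pick(260,np.radians(30),1)
c=cams.capture("scene");W=cloud(c)
s=manip.state();Mt=R.from_rotvec(s["tcp_rot"]).as_matrix();q=(W-s["tool_pos"])@Mt
k=(q[...,2]>-.02)&(q[...,2]<.004)&(np.abs(q[...,0])<.015)&(np.abs(q[...,1])<.07)
print("finger pts in tool y:",np.histogram(q[k][:,1],bins=np.arange(-.07,.071,.01)))
for h in (.11,.09,.07,.05):
    manip.move_linear(C+up*h+M[:,2]*.019,rate=.06,rot=rv(M)); f=manip.state()["contact_force"]; print(h,f.round(2))
    if np.linalg.norm(f)>6: break
else:
    manip.set_gripper(.046,40); s=manip.state(); print(s["gripper_width"],s["grasp_force"],s["contact_force"].round(2),s["clock"])
E
```

```text
finger pts in tool y: (array([  0,   0,  12, 103,  67,   0,   0,   0,   0,   0,  36, 161,   0,
         0]), array([-0.07, -0.06, -0.05, -0.04, -0.03, -0.02, -0.01,  0.  ,  0.01,
        0.02,  0.03,  0.04,  0.05,  0.06,  0.07]))
0.11 [0.21 0.41 0.49]
0.09 [-0.27 -0.41 -1.27]
0.07 [ 0.22 -0.35 -0.38]
0.05 [0.56 0.36 0.08]
0.04613379384013408 0.9266329044476151 [-2.05  1.02  1.19] 8.3417
```

```bash
python3 - <<'E'
from h import *
from cell import manip,cams
manip.set_gripper(.03,40); manip.dwell(.3); s=manip.state(); print(s["gripper_width"],s["grasp_force"],s["contact_force"].round(2))
if s["gripper_width"]>.043:
    p=s["tool_pos"]; manip.move_linear(p+up*.08,rate=.08); manip.move_linear(p+up*.20,rate=.2); manip.dwell(.2)
    s=manip.state(); print(s["gripper_width"],s["grasp_force"],s["contact_force"].round(2),s["clock"])
    c=cams.capture("scene");cv2.imwrite("pics/s4.png",c["image"][100:400,100:500])
E
```

```text
0.04475960571416359 40.00002600252628 [-3.01  1.26  3.25]
0.04453241675440276 39.99990664422512 [ 0.04  0.3  -3.59] 10.9583
```

View pics/s4.png

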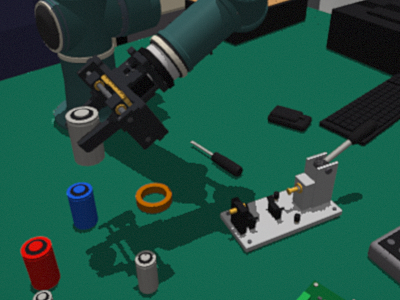

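The thick cell at (85,135) is gripped and lifted, still upright; its neighbours are unmoved. Next I swing above the cradle and check how the cell lies in the fingers.

```bash
python3 - <<'E'
from h import *
from cell import manip,cams
M=place(np.radians(30),1)
G=F+up*.062+fy*(.006-.010)
manip.move_pose(G+up*.13+M[:,2]*.019,rv(M)); manip.dwell(.4)
s=manip.state(); print(s["clock"],s["gripper_width"],s["grasp_force"],s["contact_force"].round(2),(s["tool_pos"]-G-up*.13-M[:,2]*.019).round(4))
c=cams.capture("scene");W=cloud(c);cv2.imwrite("pics/s5.png",cv2.resize(c["image"][130:380,250:500],None,fx=2,fy=2))
q=W-(F+up*.192); l=q@fy;x=q@fx;z=q[...,2]
hsv=cv2.cvtColor(c["image"],cv2.COLOR_BGR2HSV)
m=(np.abs(l)<.06)&(np.abs(x)<.04)&(np.abs(z)<.04)&(hsv[...,2]>60)&(hsv[...,1]<70)
print(m.sum()); 
for lo in np.arange(-.05,.06,.01):
    k=m&(l>=lo)&(l<lo+.01)
    if k.sum()>15: print(round(lo,3),k.sum(),"zmax",np.percentile(z[k],98).round(4),"x",np.percentile(x[k],[2,98]).round(4))
print("l range",np.percentile(l[m],[1,99]))
E
```

```text
12.8417 0.04498600792972256 40.00058926641941 [-0.4   0.02 -2.79] [-0.0002  0.0002 -0.0001]
41
-0.04 34 zmax -0.0068 x [-0.0155  0.0227]
l range [-0.03373796  0.04202742]
```

View pics/s5.png

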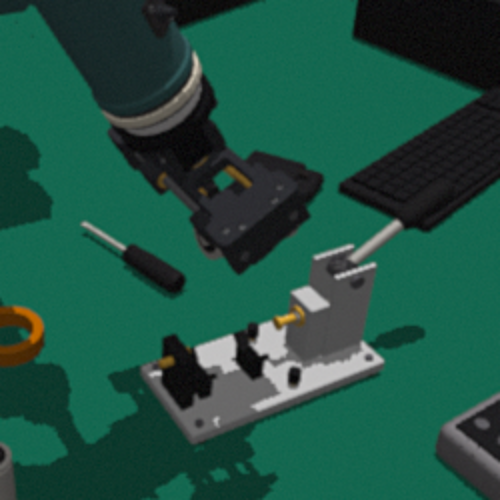

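The terminal end (about (205,245)) faces the contact block and the cell's end face sits at y≈-34 mm as planned. I lower it under force monitoring.

```bash
python3 - <<'E'
from h import *
from cell import manip,cams
M=place(np.radians(30),1); G=F+up*.062+fy*(.006-.010)
f0=manip.state()["contact_force"]
for h in [.06,.03,.012]+list(np.arange(.008,-.006,-.0015)):
    manip.move_linear(G+up*h+M[:,2]*.019,rate=.08 if h>.02 else .03); manip.dwell(.1); s=manip.state(); d=s["contact_force"]-f0
    print(round(h,4),d.round(2),s["moment"].round(2))
    if d[2]>4 or np.linalg.norm(d)>7: break
print(s["clock"],s["tool_pos"]-M[:,2]*.019-G)
c,T=wcap(manip,cams);cv2.imwrite("pics/w6.png",c["image"])
c=cams.capture("scene");cv2.imwrite("pics/s6.png",cv2.resize(c["image"][230:380,280:480],None,fx=3,fy=3))
E
```

```text
0.06 [-0.09  0.73  0.18] [-0.52  0.28  0.01]
0.03 [-0.33  0.56  0.64] [-0.48  0.22  0.01]
0.012 [-1.01 -0.73  0.46] [-0.5   0.22 -0.01]
0.008 [0.17 0.93 0.41] [-0.5   0.22 -0.04]
0.0065 [ 0.02  0.37 -0.11] [-0.46  0.22 -0.02]
0.005 [-0.94  0.53  0.81] [-0.51  0.25  0.04]
0.0035 [-0.04  0.19  0.  ] [-0.54  0.18 -0.04]
0.002 [0.36 0.37 1.02] [-0.48  0.19 -0.04]
0.0005 [-1.82  1.63  5.7 ] [-0.09  0.4   0.17]
17.625 [8.02747244e-05 1.68196274e-04 9.70343983e-04]
```

Contact came within 1 mm of the expected height. Release.

```bash
python3 - <<'E'
from h import *
from cell import manip,cams
M=place(np.radians(30),1)
manip.set_gripper(.0455,5); manip.set_gripper(.049); manip.set_gripper(.060); manip.dwell(.3)
s=manip.state(); print(s["clock"],s["gripper_width"],s["grasp_force"],s["contact_force"].round(2))
p=s["tool_pos"]
for d in (.02,.06,.12): manip.move_linear(p-M[:,2]*d,rate=.06 if d<.1 else .12); print(manip.state()["contact_force"].round(2))
manip.move_linear(p-M[:,2]*.12+up*.1,rate=.2); manip.dwell(.2)
c=cams.capture("scene");np.savez("s7.npz",**c);a=cv2.resize(c["image"][220:370,290:490],(400,300))
t=cams.capture("top");np.savez("t7.npz",**t);b=cv2.resize(t["image"][150:250,200:360],(400,300))
cv2.imwrite("pics/s7.png",np.hstack([a,b])); print(manip.state()["clock"])
for n,c in(("scene",c),("top",t)):
    W=cloud(c);q=W-(F+up*.062);l=q@fy;x=q@fx;z=q[...,2]
    m=(z>.012)&(z<.04)&(np.abs(x)<.03)&(np.abs(l)<.06)
    if m.sum()<30: print(n,m.sum());continue
    print(n,m.sum(),"l",np.percentile(l[m],[2,98]).round(4),"x",np.percentile(x[m],[2,98]).round(4),"z98",np.percentile(z[m],98).round(4))
    for lo in(-.035,-.015,.005,.025):
        k=m&(l>=lo)&(l<lo+.015); print(k.sum(), (np.percentile(z[k],95).round(4),np.median(x[k]).round(4)) if k.sum()>5 else "")
E
```

```text
18.875 0.059730872320560686 0.0 [-0.12  0.28  0.  ]
[ 0.46 -0.08  0.8 ]
[-0.48 -0.6  -0.61]
[ 0.27 -0.42  0.32]
21.775
scene 648 l [-0.0492  0.0446] x [-0.0132  0.0212] z98 0.0229
123 (np.float64(0.0224), np.float64(0.0072))
117 (np.float64(0.0222), np.float64(0.009))
114 (np.float64(0.0228), np.float64(0.0092))
118 (np.float64(0.0227), np.float64(0.0104))
top 683 l [-0.052   0.0449] x [-0.0196  0.0178] z98 0.0261
87 (np.float64(0.0252), np.float64(-0.0029))
126 (np.float64(0.0246), np.float64(-0.0033))
125 (np.float64(0.0249), np.float64(-0.003))
123 (np.float64(0.0252), np.float64(-0.0042))
```

View pics/s7.png

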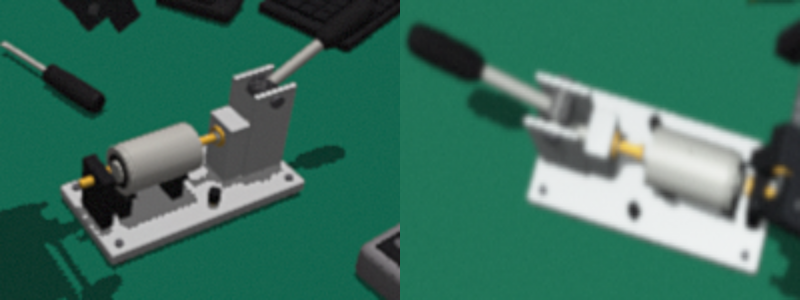

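Both views show the cell seated and level in the cradle: terminal at the contact block (about (115,170) on the left), base at the plunger (207,137), lever still up. Next I press the lever with shut fingers pointing down on its grip.

```bash
python3 - <<'E'
from h import *
from cell import manip,cams
y=fx;M=np.stack([np.cross(y,-up),y,-up],1);L=F+fy*.220
s=manip.state();manip.move_linear(s["tool_pos"]+up*.06,rate=.2)
manip.move_pose(L+up*.26,rv(M)); manip.set_gripper(0,20); manip.move_linear(L+up*.18,rate=.12); manip.dwell(.2)
s=manip.state();f0=s["contact_force"];print(s["clock"],s["gripper_width"],f0.round(2),(s["tool_pos"]-L).round(4))
for h in (.17,.164,.158,.15,.142,.134,.128,.122,.118,.115):
    manip.move_linear(L+up*h,rate=.03); s=manip.state(); d=s["contact_force"]-f0; print(h,d.round(1),s["tool_pos"][2].round(4))
    if np.linalg.norm(d)>20: print("stop");break
manip.dwell(.5);s=manip.state();print(s["clock"],(s["contact_force"]-f0).round(2),(s["tool_pos"]-L).round(4))
c=cams.capture("scene");np.savez("s8.npz",**c);a=cv2.resize(c["image"][190:370,280:520],(640,480));cv2.imwrite("pics/s8.png",a)
W=cloud(c);q=W-F;l=q@fy;x=q@fx;z=q[...,2]
m=(z>.045)&(z<.1)&(np.abs(x)<.03)&(np.abs(l)<.06);print("cell l",np.percentile(l[m&(z>.075)],[2,50,98]).round(4),"zmax",np.percentile(z[m],98))
g=(l>.15)&(l<.27)&(np.abs(x)<.03)&(z>.07)&(z<.2)
for lo in np.arange(.15,.27,.01):
    k=g&(l>=lo)&(l<lo+.01)
    if k.sum()>5: print(lo.round(2),k.sum(),np.percentile(z[k],[5,50,95]).round(4))
E
```

```text
25.2917 0.0005941953796658808 [ 0.28 -0.    0.37] [0.0008 0.0002 0.1814]
0.17 [-0.3  1.7  3. ] 0.1705
0.164 [0.5 0.6 2.7] 0.1638
0.158 [-0.2 -0.4  2.7] 0.1577
0.15 [-0.   0.8  4.1] 0.1497
0.142 [0.  1.8 4. ] 0.1422
0.134 [0.4 1.9 4.2] 0.1344
0.128 [0.8 2.1 4. ] 0.1283
0.122 [-0.   3.7  7.2] 0.1231
0.118 [0.5 3.7 7.8] 0.1193
0.115 [-0.7  4.9  8.1] 0.1166
29.4583 [0.83 4.01 8.65] [0.0011 0.0013 0.1167]
cell l [-0.0381 -0.0028  0.0366] zmax 0.08457191467778324
0.15 22 [0.1028 0.1064 0.1088]
0.16 26 [0.1001 0.106  0.1079]
0.17 26 [0.1015 0.1064 0.1086]
0.18 168 [0.1047 0.191  0.1992]
0.19 105 [0.0995 0.1114 0.198 ]
0.2 105 [0.1009 0.1149 0.1971]
0.21 394 [0.1086 0.1412 0.1673]
0.22 96 [0.1002 0.134  0.1628]
0.23 39 [0.1011 0.1114 0.1584]
0.24 27 [0.1023 0.1099 0.1134]
```

View pics/s8.png

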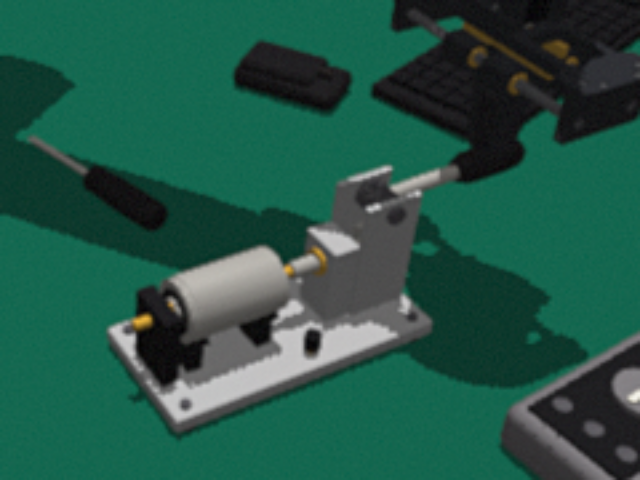

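The rod (about (425,182)) is level at z≈0.106 along its length, the cell is pushed onto the contact, and the load of 8.7 N matches the figure given for level. I trim down by 1.5 mm, check that it holds steady, and hand in.

```bash
python3 - <<'E'
from h import *
from cell import manip,cams,order
L=F+fy*.220
manip.move_linear(L+up*.1135,rate=.02); 
for i in range(3): manip.dwell(.4); s=manip.state(); print(s["clock"],s["contact_force"].round(2),(s["tool_pos"]-L).round(4),abs(s["joint_velocities"]).max().round(4))
print(order.close_job())
E
```

```text
30.1583 [0.43 5.31 8.79] [0.0011 0.0015 0.1153] 0.0017
30.5583 [0.28 4.1  7.54] [0.0011 0.0015 0.1153] 0.0016
30.9583 [0.79 5.66 9.09] [0.0011 0.0015 0.1153] 0.0015
the job is handed in; nothing more can be done
None
```

I handed the job in at 31 s with the thick cell lying in the cradle, terminal against the fixed contact, and the lever held level under about 9 N; the hand-in call returned no verdict, so I don't know how it was judged.

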